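# Ratchet seasoning carousel back one notch

## Robot

A 6-joint arm with a two-finger parallel gripper is mounted at the origin on a cart in front of the work surface, level with it; the furniture and walls round the work are solid. World frame = base frame: x ahead of the robot, y to its left, z up, the work surface at z = 0. Lengths are in mm, angles in degrees, forces in N, time in s.
With the tool pointing down it reaches from about 300 to 850 mm from the base axis. Payload 4.2 kg.
Tool frame: the origin (TCP) lies on the centre line of the jaws, within the pads' length; the fingertips stand 11 mm ahead of it and the grasp point (between the pads) lies 8 mm behind it; z points along the fingers, y is the line along which they close (so a half turn about z gives the same grasp; the last joint's range is limited). The gripper opens to 91 mm and grips with 3 to 60 N. Pads are 32 mm wide; open, the fingers measure 118 mm over their backs; the gripper's body (76 mm by 178 mm) begins 60 mm behind the grasp point.
Start: joints at [-76.261, 18.312, 89.639, -0, 72.044, -1.146], TCP at [147.712, -555.719, 224.976] pointing down, gripper open.
Joint ranges: [-177.97, 177.97], [-48.28, 115.42], [12.27, 149.76], [-77.06, 257.06], [2.81, 150.46], [-146.56, 146.56]. Speed limits (degrees/s): [147.25, 147.25, 180, 180, 180, 180].

## Interface

Orientations are given as [roll, pitch, yaw] about the fixed x, y, z axes, in that order (R = Rz(yaw) Ry(pitch) Rx(roll)).
In Python, from workcell import env, grab_frame, camera_model, models gives the robot as it stands.
- The arm moves only by the shell command python3 -m crank 'ROWS' [FORCE]. ROWS is text: rows parted by semicolons, each of 7 numbers parted by spaces: the closure, from -1 (fully open) to 1 (shut), so that 0 is half open, then the shift along the tool's x, y, z in mm, then the turn, a rotation vector about the tool's x, y, z in degrees. A call has 1 to 10 rows; each row shifts and turns the commanded pose from where the row before left it, along the tool's axes as they then stand; what a row does not reach is not made up. A row lasts 1/8 s, in which the tool goes at most 62.5 mm and 10.7 degrees, less where a joint would pass 70% of its speed; a pose out of reach is approached as far as the arm can. A call is refused whole if a number of a shift passes 62.5 or a number of a turn 10.7, either way. A call with a gripper value outside its range is refused whole. The fingers move at their own pace and stop on an object; FORCE is the grip in N (left out, the last holds). Time passes only in rows, so rows that do not move let the fingers close. It gives the time, the measured TCP pose, the force, the opening and the grip force at its end, in the units of the state.
- env.state(): the state, without advancing time (a new reading comes with each control period).
- grab_frame(name): name is "scene" or "top" or "wrist"; returns the picture (420x560x3 uint8, blue, green, red); there is no depth.
- camera_model(name): a dict with "K" (3x3 intrinsics, pixels), "R" (3x3) and "t" (3): a world point X has camera coordinates R X + t; the wrist camera has in their place "mount" (4x4, takes a point from camera to tool coordinates, whose origin is the TCP and whose axes are the flange's). Camera axes: x right, y down, z forward; pixel columns grow to the right and rows downward; lengths in mm; the calibration is good to about 2 mm. A picture is of the moment at which its call begins: read the wrist's pose just before it. camera_model takes no time and is no camera call.
- env.job_done(): hands the job in; it is judged then, once.
Trained networks look in the newest picture that a camera, given by its name, has taken for a name from the list of things; names that differ only in an ending like _2 or _b are one class to them, and where a whole thing is asked for, a point or a joint stands for the part that bears it (a point fixed in the world has none). Each returns a list of dicts, best first, with "p" (0 to 1); they miss things now and then, are a little off and sometimes report something else, mostly with a low value. They report only what shows in the picture. A call takes as long as a camera call.
- models.search_frame(name, camera): "point" ([x, y, z] in mm, in world coordinates, good to about 4 mm: the middle of the surface that is visible of it).
The state is a dict: "time_s": time; "qpos": joint angles; "qvel": joint speeds; "effort": joint torques, N m; "ee_pos": TCP position; "ee_rot": TCP orientation; "force": force on the tool from outside, world axes, zero at the start; "torque": the same for the moment, N m; "gripper_width": finger opening in mm; "gripper_force": force on a finger pad.
Only numpy, scipy, OpenCV 4.12 (cv2) and the standard library are available. Lean on these libraries where they do the work, as an engineer would, in place of code of your own. Each camera call takes 0.05 s, during which the arm holds its last target. There are 200 camera calls.

## Task

The seasoning carousel has been fed one notch too far. With fingertip pushes only, tip the orange lever towards the robot so that the pawl lifts out of the wheel and stays up, push one of the blue posts to turn the wheel backward (clockwise seen from above) by exactly one notch, a sixth of a turn, and then tip the lever back so that the pawl drops fully into the notch. Push gently, lift or tip none of the three seasonings riding on the wheel, and leave the tin and the cutlery beside it where they are.

Things in the scene. Friction and masses are not known exactly. Their poses are not given: they have to be found in the camera images.
- carousel: Seasoning carousel, fixed to the worktop: white round foot (radius 138 mm, 12 mm high), turning wheel, pawl at its -y side. Origin on the wheel's vertical axis at worktop height; z up; its -x axis points roughly at the robot, along a red mark on the foot at radius 136 to 180 mm. A 12 mm thick steel bracket, 68 mm high, holds the pawl from outside at carousel x -68 to -42, y -170 to -182 mm.
- hub (a point): Centre of the wheel's top, 40 mm above the worktop; turns with the wheel. Wooden deck of radius 128 mm; round it an aluminium ring (to radius 148 mm, same top) with six notches 60 degrees apart. A notch has a floor 30 mm long, 14 mm deep, a steep face at its counter-clockwise end and a ramp at the clockwise end. Six jar stations (dark circles) at radius 62 mm, one of them at the red mark.
- wheel (a joint): Wheel angle, rad: about 0 at the start; + is counter-clockwise from above (forward), - clockwise (backward). One notch = 1.047, so it must end at -1.047. In a notch the nose has +-0.07 play; with the pawl down the steep face stops backward turning, forward the nose climbs the ramp. No detents: with the pawl up it turns freely against a light brake (1.3 N at a post) and stays where it is left.
- pawl (a joint): Pawl angle, rad. 0 = down, nose in the notch, lever nearly upright (0.12 rad to the carousel's +x); grows as the nose lifts and the paddle swings to the carousel's -x (to the robot); stop at 0.62. Balance point about 0.32: left above 0.40 it falls on to 0.62 and stays up, below 0.24 it falls down. Nose clear of the ring from 0.25; left standing on the ring it stays near 0.23.
- pivot (a point): Pawl pivot: horizontal axis along the carousel's y, 58 mm above the worktop, at (-55, -150) mm in the carousel's x, y. The lever stands up from it; the dark steel arm reaches from it to the carousel's +x.
- nose (a point): Underside of the pawl's nose (10 mm long along carousel x, 14 mm wide), 55 mm ahead of the pivot, over the ring at the carousel's -y side; 28 mm above the worktop when the pawl is down.
- paddle (a point): Centre of the orange paddle at the top of the pawl's lever, 62 mm from the pivot (120 mm above the worktop when down). The paddle is 8 mm thick (carousel x), 34 mm wide (carousel y) and 24 mm high; the lever below it is 8 by 10 mm. Under 0.5 N at the paddle moves the pawl.
- post0 (a point): Centre of the top of blue post 0 of the wheel: an upright round finger post 16 mm in diameter and 55 mm tall standing on the deck (top 95 mm above the worktop) at radius 120 mm, half-way between two stations. It turns with the wheel. It lies at 30 degrees (counter-clockwise from the carousel's x axis) plus the wheel's angle.
- post1 (a point): Centre of the top of blue post 1 of the wheel: an upright round finger post 16 mm in diameter and 55 mm tall standing on the deck (top 95 mm above the worktop) at radius 120 mm, half-way between two stations. It turns with the wheel. It lies at 90 degrees (counter-clockwise from the carousel's x axis) plus the wheel's angle.
- post2 (a point): Centre of the top of blue post 2 of the wheel: an upright round finger post 16 mm in diameter and 55 mm tall standing on the deck (top 95 mm above the worktop) at radius 120 mm, half-way between two stations. It turns with the wheel. It lies at 150 degrees (counter-clockwise from the carousel's x axis) plus the wheel's angle.
- post3 (a point): Centre of the top of blue post 3 of the wheel: an upright round finger post 16 mm in diameter and 55 mm tall standing on the deck (top 95 mm above the worktop) at radius 120 mm, half-way between two stations. It turns with the wheel. It lies at 210 degrees (counter-clockwise from the carousel's x axis) plus the wheel's angle.
- post4 (a point): Centre of the top of blue post 4 of the wheel: an upright round finger post 16 mm in diameter and 55 mm tall standing on the deck (top 95 mm above the worktop) at radius 120 mm, half-way between two stations. It turns with the wheel. It lies at 270 degrees (counter-clockwise from the carousel's x axis) plus the wheel's angle.
- post5 (a point): Centre of the top of blue post 5 of the wheel: an upright round finger post 16 mm in diameter and 55 mm tall standing on the deck (top 95 mm above the worktop) at radius 120 mm, half-way between two stations. It turns with the wheel. It lies at 330 degrees (counter-clockwise from the carousel's x axis) plus the wheel's angle.
- salt_shaker: Glass salt shaker with grey domed top, 44 mm in diameter, 90 mm tall, 0.1 kg, loose on one of the wheel's stations. Origin at the centre of its underside, z up.
- spice_jar_3: Spice jar with yellow cap, 45 mm in diameter, 100 mm tall, 0.11 kg, loose on one of the wheel's stations. Origin at the centre of its underside, z up.
- spice_jar_4: Spice jar with white cap, 47 mm in diameter, 98 mm tall, 0.11 kg, loose on one of the wheel's stations. Origin at the centre of its underside, z up. The three seasonings swap places between starts; the wheel carries them by friction.
- tin_beans: Bystander: low green food tin, 75 mm in diameter, 58 mm tall, standing loose at the front left. Origin at its underside.
- fork: Bystander: steel fork, 206 mm long, lying loose left of the carousel.
- teaspoon: Bystander: steel teaspoon, 134 mm long, lying loose left of the fork.

How it is judged (in metres and radians):
On the way, in this order (a step that is already met when the one before it is completed fails the run):
1. the pawl is tipped up past its balance point and stays up, the wheel still in its first notch (value of joint pawl above 0.42 rad and value of joint wheel between -0.2 and 0.2 rad), for 0.2 s.
2. with the pawl up, the wheel is turned back (clockwise) one notch (value of joint pawl above 0.42 rad and value of joint wheel between -1.167 and -0.927 rad), for 0.2 s.
At the end, for the whole second after the job is handed in: The pawl is down (under 0.06 rad) in the notch one back from the first (wheel within 0.1 rad of -1.047) and the wheel is at rest; the three seasonings stand upright (within 0.2 rad) on the wheel, within 90 mm of its axis (value of joint pawl below 0.06 rad and value of joint wheel between -1.147 and -0.947 rad and velocity of joint wheel between -0.03 and 0.03 rad/s and height (world z) of salt_shaker between 0.03 and 0.05 m and angle between each of salt_shaker, spice_jar_3, spice_jar_4's own z axis and vertical below 0.2 rad and horizontal distance between each of salt_shaker, spice_jar_3, spice_jar_4 and carousel below 0.09 m and height (world z) of spice_jar_3 between 0.03 and 0.05 m and height (world z) of spice_jar_4 between 0.03 and 0.05 m); the robot touches nothing.
It fails at once if the wheel is turned back well over a notch (beyond -1.5 rad) (value of joint wheel below -1.5 rad).
It fails at once if the wheel is turned forward (beyond 0.3 rad) (value of joint wheel above 0.3 rad).
It fails at once if the carousel is handled roughly or squeezed (fingers press on it with over 40 N) (contact force between the fingers and carousel above 40 N).
It fails at once if a seasoning on the wheel is lifted, tipped or knocked off (height (world z) of any of salt_shaker, spice_jar_3, spice_jar_4 above 0.06 m or height (world z) of any of salt_shaker, spice_jar_3, spice_jar_4 below 0.03 m or angle between any of salt_shaker, spice_jar_3, spice_jar_4's own z axis and vertical above 0.35 rad).
It fails at once if a bystander (tin, fork or teaspoon) is moved over 30 mm (distance of any of tin_beans, fork, teaspoon from where it was at the start of the episode above 0.03 m).
It also fails if it takes over 54 s, if anything falls off the work surface, if the arm or the gripper's body presses on something with over 40 N, if the wrist force passes 120 N, or if a joint passes its speed limit or range.

## Working session

There is one attempt and no reset: what is moved stays moved. The work goes in short steps, Python scripts to look and compute and a shell command to move; the robot and the scene stay as the last step left them, time stands still between calls to the robot, and variables do not carry over. Pictures are saved under pics/ and viewed, at most 10 in all, crops included, and the job is handed in when it is done.

```bash
ls; mkdir -p pics
cat > h.py <<'E'
import numpy as np, cv2
from workcell import env, grab_frame, camera_model, models
def proj(cam,X):
    m=camera_model(cam);c=np.array(m["R"])@np.array(X,float)+np.array(m["t"]).ravel();p=np.array(m["K"])@c;return p[:2]/p[2]
def ray(cam,uv,z):
    m=camera_model(cam);R=np.array(m["R"]);t=np.array(m["t"]).ravel();o=-R.T@t
    d=R.T@np.linalg.inv(np.array(m["K"]))@np.array([uv[0],uv[1],1.]);return o+d*(z-o[2])/d[2]
E
python3 - <<'E'
from h import *
a=grab_frame("top");cv2.imwrite("pics/top.png",a)
b=grab_frame("scene");cv2.imwrite("pics/scene.png",b)
for n in ["carousel","hub","pivot","paddle","nose","post0","salt_shaker","spice_jar_3","spice_jar_4","tin_beans","fork","teaspoon"]:
  for c in ["top","scene"]:
    print(n,c,[(np.round(d["point"]).tolist(),round(d["p"],2)) for d in models.search_frame(n,c)[:6]])
s=env.state();print(s["time_s"],s["ee_pos"],s["ee_rot"])
for c in ["top","scene"]:
  m=camera_model(c);print(c,(-np.array(m["R"]).T@np.array(m["t"]).ravel()).round())
E
```

```text
pics
carousel top [([550.0, -174.0, 44.0], 0.85)]
carousel scene [([567.0, -252.0, 38.0], 0.79)]
hub top [([561.0, -165.0, 41.0], 0.97)]
hub scene [([589.0, -231.0, 36.0], 0.63)]
pivot top [([545.0, -318.0, 66.0], 0.72)]
pivot scene [([549.0, -322.0, 56.0], 0.76)]
paddle top [([545.0, -320.0, 61.0], 0.84)]
paddle scene [([553.0, -324.0, 62.0], 0.76)]
nose top [([540.0, -320.0, 62.0], 0.98)]
nose scene [([550.0, -323.0, 59.0], 0.59)]
post0 top [([560.0, -165.0, 43.0], 0.59)]
post0 scene [([589.0, -230.0, 40.0], 0.8)]
salt_shaker top [([500.0, -181.0, 123.0], 0.89)]
salt_shaker scene [([500.0, -202.0, 95.0], 0.63), ([549.0, -258.0, 102.0], 0.34), ([553.0, -326.0, 61.0], 0.28)]
spice_jar_3 top [([539.0, -228.0, 139.0], 0.83), ([562.0, -162.0, 41.0], 0.72), ([618.0, -161.0, 143.0], 0.61)]
spice_jar_3 scene [([549.0, -254.0, 104.0], 0.94), ([626.0, -182.0, 100.0], 0.56)]
spice_jar_4 top [([539.0, -228.0, 139.0], 0.83), ([562.0, -162.0, 41.0], 0.72), ([618.0, -161.0, 143.0], 0.61)]
spice_jar_4 scene [([549.0, -254.0, 104.0], 0.94), ([626.0, -182.0, 100.0], 0.56)]
tin_beans top [([375.0, 121.0, 58.0], 0.82)]
tin_beans scene [([386.0, 96.0, 45.0], 0.73), ([533.0, 90.0, 3.0], 0.39)]
fork top [([539.0, 85.0, 3.0], 0.71), ([552.0, -173.0, 40.0], 0.52)]
fork scene [([533.0, 88.0, 4.0], 0.53)]
teaspoon top [([527.0, 145.0, 7.0], 0.92), ([539.0, 86.0, 5.0], 0.67), ([556.0, -167.0, 43.0], 0.59)]
teaspoon scene [([525.0, 142.0, 4.0], 0.41)]
1.3 [ 147.69351422 -555.72336357  224.9926468 ] [ 1.79993431e+02 -8.25398865e-05  1.48810081e+01]
top [ 366.  -96. 1036.]
scene [  728. -1082.   620.]
```

View pics/top.png

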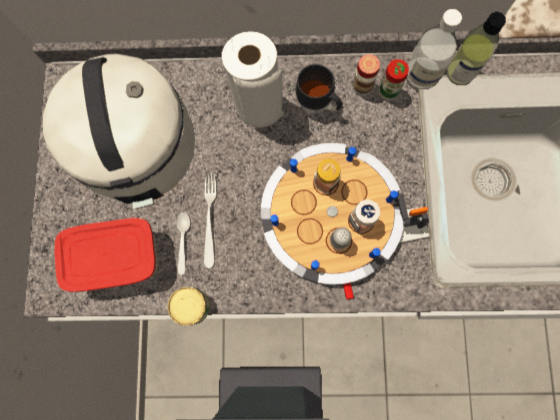

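View pics/scene.png

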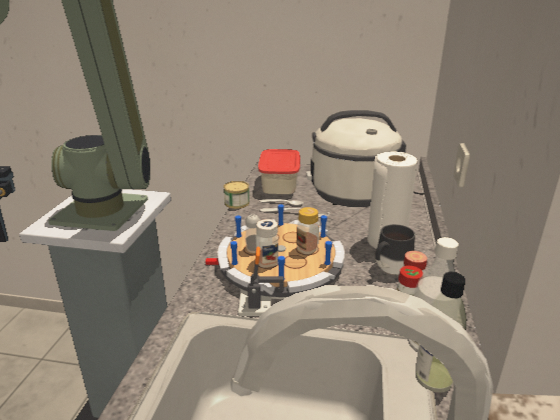

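The top view shows the hub at about (332,212), the red mark at (349,291), six blue posts around the hub, and the orange paddle with its bracket at about (418,212). I'll fit the pose from the posts and the red mark.

```bash
cat > fit.py <<'E'
from h import *
from scipy.optimize import least_squares
def blobs(img,lo,hi,amin):
    h=cv2.cvtColor(img,cv2.COLOR_BGR2HSV);m=cv2.inRange(h,lo,hi)
    n,l,s,c=cv2.connectedComponentsWithStats(m);return [(c[i].round(1),s[i][4]) for i in range(1,n) if s[i][4]>=amin]
E
python3 - <<'E'
from fit import *
a=cv2.imread("pics/top.png")
B=[b for b in blobs(a,(105,140,60),(130,255,255),15)];print(B)
B=[b[0] for b in B if 260<b[0][0]<410 and 140<b[0][1]<275]
R=[b for b in blobs(a,(0,180,80),(4,255,255),10)+blobs(a,(174,180,80),(180,255,255),10)];print("red",R)
O=[b for b in blobs(a,(5,190,120),(14,255,255),10)];print("or",O)
def pts(p): return np.array([np.mean([proj("top",(p[0]+120*np.cos(t),p[1]+120*np.sin(t),z)) for z in (45,70,95,95)],0) for t in p[2]+np.radians(30+60*np.arange(6))])
def res(p):
    P=pts(p);return np.concatenate([min((q-b for q in P),key=np.linalg.norm) for b in B])
r=min((least_squares(res,[558,-165,t]) for t in np.radians([-30,-15,0,15,30])),key=lambda r:r.cost)
print(r.x[:2],np.degrees(r.x[2]),r.fun.round(1))
for b in R:
  q=ray("top",b[0],3);d=r.x[:2]-q[:2];print(q.round(1),np.hypot(*d),np.degrees(np.arctan2(d[1],d[0])))
big=cv2.resize(a[130:310,250:450],None,fx=4,fy=3.33*1,interpolation=cv2.INTER_CUBIC) if 0 else cv2.resize(a[140:290,260:450],None,fx=4,fy=4,interpolation=cv2.INTER_CUBIC)
cv2.imwrite("pics/crop.png",big[:600,:800])
print(ray("top",(559,200),0),ray("top",(428,200),0))
E
```

```text
[(array([350.7, 152.9]), np.int32(79)), (array([293. , 164.5]), np.int32(69)), (array([392.3, 196.1]), np.int32(75)), (array([274.1, 219.7]), np.int32(56)), (array([374.9, 252.9]), np.int32(64)), (array([314.8, 264.7]), np.int32(46))]
red [(array([395.6,  71.2]), np.int32(284)), (array([104.2, 254.8]), np.int32(6060)), (array([348. , 290.9]), np.int32(107))]
or [(array([324.8,  87.7]), np.int32(11)), (array([418.6, 210.6]), np.int32(76))]
[ 567.00947037 -174.95728161] -49.41372354137001 [ 0.2  0.1  0.2  0.1 -0.2 -0.2  0.1 -0.  -0.1 -0.2 -0.2  0.2]
[ 895.4 -332.4    3. ] 364.1644759366232 154.3777907431683
[489.1 310.1   3. ] 491.2672852666167 -80.87041133692182
[ 405.7 -205.7    3. ] 164.2139777105989 10.797135868091587
[ 590.80039497 -661.08431502    0.        ] [ 596.1961769 -384.7144101    0.       ]
```

View pics/crop.png

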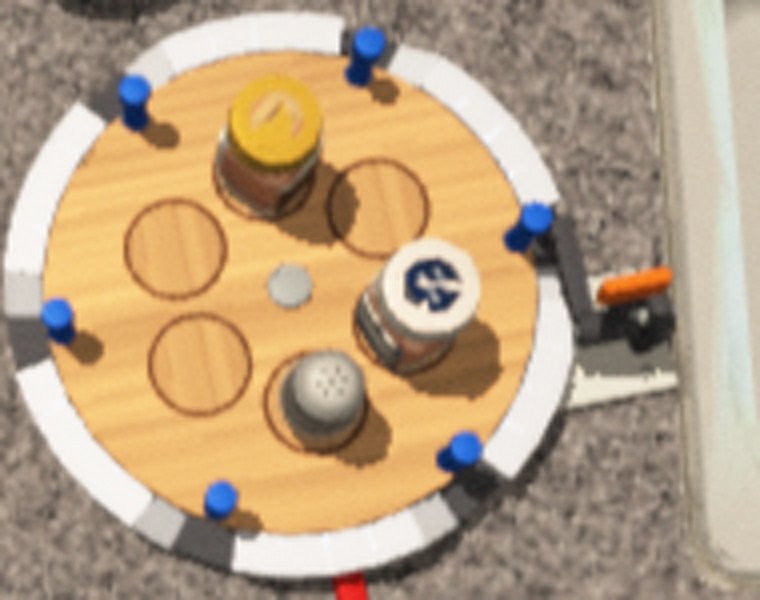

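The fit residuals are 0.2 px or less: the carousel axis is at (567,-175), yaw is about 10.7°, and the wheel is near 0. In the crop, salt is at 180°, the white jar at about 240°, and the post3 side faces the robot. Next I close the gripper, align the tool with the carousel axes and approach the +x side of the paddle.

```bash
cat >> fit.py <<'E'
C=np.array([567.,-175.]);Y=np.radians(10.7)
Rc=np.array([[np.cos(Y),np.sin(Y)],[-np.sin(Y),np.cos(Y)]])
def tcp():
    s=env.state();p=np.array(s["ee_pos"]);print("t",round(s["time_s"],2),"car",(Rc@(p[:2]-C)).round(1),"z",p[2].round(1),"rot",np.round(s["ee_rot"],1),"F",np.round(s["force"],1),"w",round(s["gripper_width"],1))
def wheel(cam="top"):
    a=grab_frame(cam)
    B=[b[0] for b in blobs(a,(105,140,60),(130,255,255),25) if 260<b[0][0]<410 and 140<b[0][1]<275]
    def res(p):
        P=[np.mean([proj(cam,(C[0]+120*np.cos(t),C[1]+120*np.sin(t),z)) for z in (45,70,95,95)],0) for t in p[0]+Y+np.radians(30+60*np.arange(6))]
        return np.concatenate([min((q-b for q in P),key=np.linalg.norm) for b in B])
    r=min((least_squares(res,[t],loss="soft_l1") for t in (-.4,-.2,0,.2,.4)),key=lambda r:r.cost)
    print("wheel mod 1.047:",r.x,len(B),r.fun.round(1));return a
E
python3 -m crank '1 0 0 0 0 0 4.2;1 0 0 0 0 0 0;1 30 -9.3 0 0 0 0;1 47 -14.6 0 0 0 0;1 47 -14.6 0 0 0 0;1 47 -14.6 0 0 0 0;1 47 -14.6 0 0 0 0;1 47 -14.6 0 0 0 0;1 47 -14.6 0 0 0 0;1 47 -14.6 0 0 0 0' 10
python3 -c "
from fit import *;tcp()"
```

```text
time_s: 2.55
ee_pos: [481.2, -378.7, 225.1]
ee_rot: [180.0, -0.0, 10.8]
force: [0.1, -0.8, -0.0]
gripper_width: 0.5
gripper_force: 0.0
t 2.55 car [-122.1 -184.2] z 225.1 rot [180.   -0.   10.8] F [ 0.1 -0.8 -0. ] w 0.5
```

```bash
python3 -m crank '1 37 -11.3 0 0 0 0;1 37 -11.3 0 0 0 0;1 37 -11.3 0 0 0 0;1 0 0 0 0 0 0;1 0 0 30 0 0 0;1 0 0 30 0 0 0;1 0 0 25 0 0 0;1 0 0 17 0 0 0;1 0 0 0 0 0 0;1 0 0 0 0 0 0'
python3 -c "
from fit import *;tcp();a=grab_frame('scene');b=grab_frame('wrist')
cv2.imwrite('pics/s2.png',cv2.resize(a[180:330,190:390],None,fx=4,fy=4,interpolation=2)[:600,:800])
tcp()"
```

```text
time_s: 3.8
ee_pos: [583.0, -326.3, 124.1]
ee_rot: [179.9, -0.1, 10.7]
force: [0.6, 0.4, 0.8]
gripper_width: 0.5
gripper_force: 0.0
t 3.8 car [ -12.3 -151.6] z 124.1 rot [ 1.799e+02 -1.000e-01  1.070e+01] F [0.6 0.4 0.8] w 0.5
t 3.9 car [ -12.1 -151.6] z 124.3 rot [ 1.799e+02 -1.000e-01  1.070e+01] F [-0.4  0.3  0.4] w 0.5
```

View pics/s2.png

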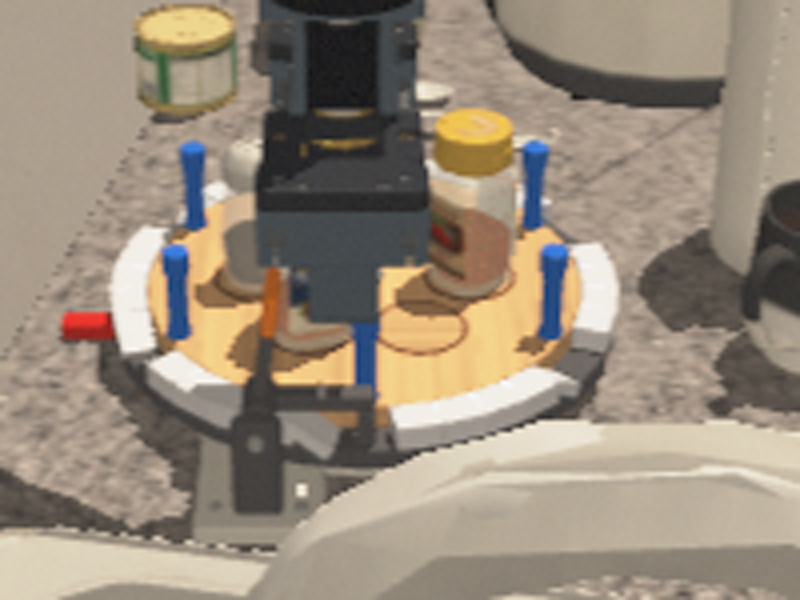

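The closed fingers (crop about 312–378, 320) stand just to the +x side of the orange paddle (270,300), as planned. Now I push the paddle towards the robot.

```bash
python3 -m crank '1 -6 0 0 0 0 0;1 -6 0 0 0 0 0;1 -6 0 0 0 0 0;1 -6 0 0 0 0 0;1 -6 0 0 0 0 0;1 -6 0 0 0 0 0;1 -6 0 0 0 0 0;1 -6 0 0 0 0 0;1 0 0 0 0 0 0;1 0 0 0 0 0 0'
python3 -c "
from fit import *;tcp()"
python3 -m crank '1 15 0 0 0 0 0;1 0 0 -30 0 0 0;1 0 0 -40 0 0 0;1 0 0 -30 0 0 0;1 -40 -10 0 0 0 0;1 -40 -30 0 0 0 0;1 0 -17 0 0 0 0;1 0 0 0 0 0 0'
python3 -c "
from fit import *;tcp();wheel();a=grab_frame('scene')
cv2.imwrite('pics/s3.png',cv2.resize(a[180:330,190:390],None,fx=4,fy=4,interpolation=2)[:600,:800])"
```

```text
time_s: 5.15
ee_pos: [535.6, -334.6, 123.0]
ee_rot: [180.0, -0.0, 10.7]
force: [-0.0, 0.5, -0.1]
gripper_width: 0.8
gripper_force: 0.0
t 5.15 car [ -60.5 -151. ] z 123.0 rot [180.   -0.   10.7] F [-0.   0.5 -0.1] w 0.8
time_s: 6.15
ee_pos: [462.2, -290.0, 223.6]
ee_rot: [179.9, -0.1, 10.8]
force: [0.1, -0.9, -0.0]
gripper_width: 0.7
gripper_force: 0.0
t 6.15 car [-124.3  -93.5] z 223.6 rot [ 1.799e+02 -1.000e-01  1.080e+01] F [ 0.1 -0.9 -0. ] w 0.7
wheel mod 1.047: [-0.00174559] 5 [ 0.1  0.   0.2  0.2 -0.1 -0.2  0.1  0.  -0.   0. ]
```

View pics/s3.png

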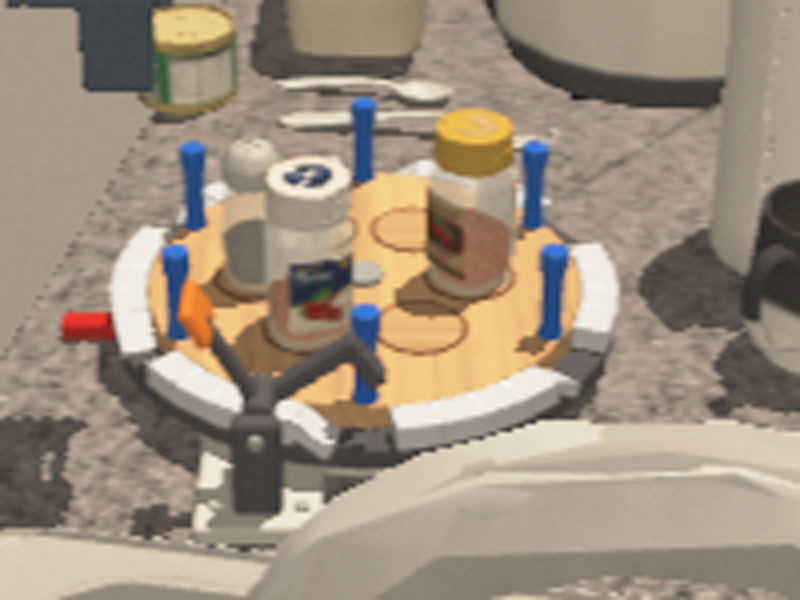

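The pawl is up: the paddle is tipped to (195,315), the nose is lifted at (370,365), and the wheel reads -0.002. Now I descend behind post3.

```bash
python3 -m crank '1 9 0 0 0 0 0;1 0 0 40 0 0 0;1 0 0 40 0 0 0;1 0 0 35 0 0 0;1 0 0 23 0 0 0;1 0 0 0 0 0 0;1 0 -4 0 0 0 0;1 0 -4 0 0 0 0;1 0 -3 0 0 0 0;1 0 -3 0 0 0 0'
python3 -c "
from fit import *;tcp()"
python3 -m crank '1 0 -3 0 0 0 0;1 0 -3 0 0 0 0;1 0 -3 0 0 0 0;1 0 -3 0 0 0 0;1 0 -3 0 0 0 0;1 0 -3 0 0 0 0;1 0 -3 0 0 0 0;1 0 -3 0 0 0 0;1 0 -3 0 0 0 0;1 0 -3 0 0 0 0'
python3 -c "
from fit import *;tcp();wheel()"
```

```text
time_s: 7.5
ee_pos: [467.4, -275.0, 85.5]
ee_rot: [180.0, -0.0, 10.7]
force: [-0.5, -0.7, 0.4]
gripper_width: 0.7
gripper_force: 0.0
t 7.5 car [-116.4  -79.8] z 85.5 rot [180.   -0.   10.7] F [-0.5 -0.7  0.4] w 0.7
time_s: 8.75
ee_pos: [461.7, -245.5, 84.9]
ee_rot: [-180.0, -0.0, 10.7]
force: [-0.7, -1.3, -0.2]
gripper_width: 0.0
gripper_force: 0.9
t 8.75 car [-116.6  -49.7] z 84.9 rot [-180.    -0.    10.7] F [-0.7 -1.3 -0.2] w 0.0
wheel mod 1.047: [0.79885667] 4 [ 0.2  0.1  0.1  0.1  0.1 -0.   0.2  0.3]
```

```bash
R='1 0 -3 0 0 0 0'
python3 -m crank '1 0 -3 0 0 0 0;1 0 -3 0 0 0 0;1 0 -3 0 0 0 0;1 0 -3 0 0 0 0;1 0 -3 0 0 0 0;1 0 -3 0 0 0 0;1 0 -3 0 0 0 0;1 0 -3 0 0 0 0;1 0 -3 0 0 0 0;1 0 -3 0 0 0 0'
python3 -c "
from fit import *;tcp();wheel()"
python3 -m crank '1 0 -3 0 0 0 0;1 0 -3 0 0 0 0;1 0 -3 0 0 0 0;1 0 -3 0 0 0 0;1 0 -3 0 0 0 0;1 0 -3 0 0 0 0;1 0 -3 0 0 0 0;1 0 -3 0 0 0 0;1 0 -3 0 0 0 0;1 0 -3 0 0 0 0'
python3 -c "
from fit import *;tcp();wheel()"
python3 -m crank '1 0 -3 0 0 0 0;1 0 -3 0 0 0 0;1 0 -3 0 0 0 0;1 0 -3 0 0 0 0;1 0 -3 0 0 0 0;1 0 -2 0 0 0 0;1 0 0 0 0 0 0'
python3 -c "
from fit import *;tcp();wheel()"
```

```text
time_s: 10.05
ee_pos: [456.1, -216.1, 84.9]
ee_rot: [180.0, -0.0, 10.7]
force: [0.7, -1.2, 0.4]
gripper_width: 0.8
gripper_force: 0.7
t 10.05 car [-116.6  -19.8] z 84.9 rot [180.   -0.   10.7] F [ 0.7 -1.2  0.4] w 0.8
wheel mod 1.047: [-0.50173457] 4 [ 0.2  0.2  0.  -0.   0.3  0.1  0.1  0.1]
time_s: 11.35
ee_pos: [451.0, -186.7, 85.1]
ee_rot: [180.0, -0.1, 10.7]
force: [2.6, -1.3, 0.2]
gripper_width: 0.4
gripper_force: 0.8
t 11.35 car [-116.2   10. ] z 85.1 rot [ 1.80e+02 -1.00e-01  1.07e+01] F [ 2.6 -1.3  0.2] w 0.4
wheel mod 1.047: [0.29448067] 4 [ 0.   0.3  0.3 -0.   0.1 -0.3 -0.1  0.1]
time_s: 12.28
ee_pos: [447.0, -169.7, 84.9]
ee_rot: [-180.0, 0.0, 10.7]
force: [0.2, -1.5, 0.3]
gripper_width: 0.4
gripper_force: 0.4
t 12.28 car [-116.9   27.4] z 84.9 rot [-180.     0.    10.7] F [ 0.2 -1.5  0.3] w 0.4
wheel mod 1.047: [-0.9050964] 4 [ 0.1  0.1  0.2 -0.1  0.1 -0.1  0.1  0.1]
```

```bash
python3 -m crank '1 0 -2 0 0 0 0;1 0 -2 0 0 0 0;1 0 -2 0 0 0 0;1 0 -2 0 0 0 0;1 0 -2 0 0 0 0;1 0 -2 0 0 0 0;1 0 -2 0 0 0 0;1 0 -1 0 0 0 0;1 0 0 0 0 0 0;1 0 0 0 0 0 0'
python3 -c "
from fit import *;tcp();wheel()"
```

```text
time_s: 13.58
ee_pos: [444.4, -155.2, 84.9]
ee_rot: [-180.0, 0.0, 10.7]
force: [2.5, -2.0, 0.5]
gripper_width: 0.3
gripper_force: 0.7
t 13.57 car [-116.8   42.2] z 84.9 rot [-180.     0.    10.7] F [ 2.5 -2.   0.5] w 0.3
wheel mod 1.047: [0.00521579] 4 [-0.   0.3  0.3  0.  -0.1 -0.2  0.2  0. ]
```

The wheel is at -1.042. Next I retreat and move to the robot side of the paddle.

```bash
python3 -m crank '1 0 6 0 0 0 0;1 0 6 0 0 0 0;1 0 0 -35 0 0 0;1 0 0 -40 0 0 0;1 0 0 -40 0 0 0;1 -3 40 0 0 0 0;1 -5 50 0 0 0 0;1 0 50 0 0 0 0;1 0 40 0 0 0 0;1 0 0 0 0 0 0'
python3 -c "
from fit import *;tcp();wheel()"
python3 -m crank '1 0 0 30 0 0 0;1 0 0 30 0 0 0;1 0 0 20 0 0 0;1 0 0 0 0 0 0;1 0 0 0 0 0 0'
python3 -c "
from fit import *;tcp();a=grab_frame('scene')
cv2.imwrite('pics/s4.png',cv2.resize(a[180:330,190:390],None,fx=4,fy=4,interpolation=2)[:600,:800])"
```

```text
time_s: 14.88
ee_pos: [472.1, -348.0, 199.0]
ee_rot: [-180.0, 0.0, 10.5]
force: [-0.2, 0.8, -0.1]
gripper_width: 0.6
gripper_force: 0.0
t 14.88 car [-125.4 -152.4] z 199.0 rot [-180.     0.    10.5] F [-0.2  0.8 -0.1] w 0.6
wheel mod 1.047: [0.00437739] 6 [-0.   0.2  0.3 -0.1 -0.1 -0.1  0.2 -0.   0.1 -0.1  0.   0.2]
time_s: 15.55
ee_pos: [472.8, -345.1, 121.0]
ee_rot: [180.0, -0.1, 10.7]
force: [0.7, -1.2, -0.3]
gripper_width: 0.4
gripper_force: 0.0
t 15.55 car [-124.2 -149.7] z 121.0 rot [ 1.80e+02 -1.00e-01  1.07e+01] F [ 0.7 -1.2 -0.3] w 0.4
```

View pics/s4.png

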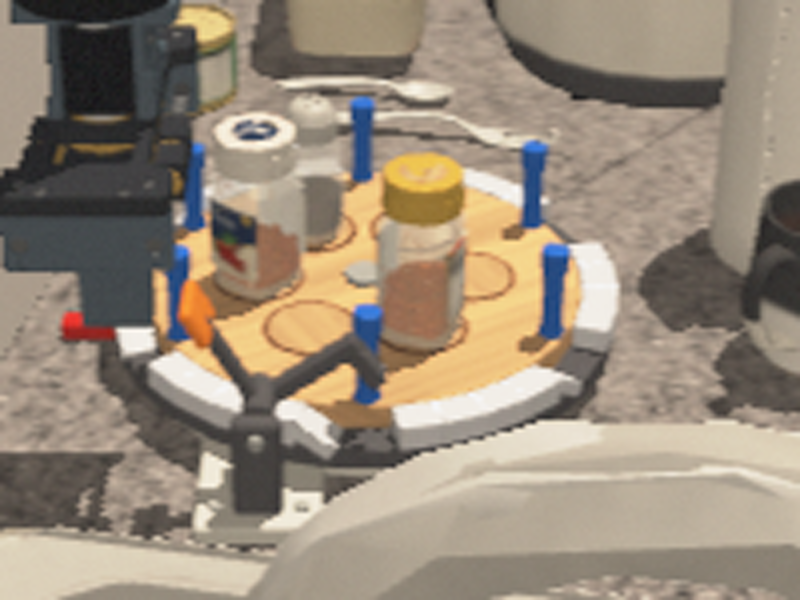

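The wheel has turned one notch with the jars standing. The fingers (115,300) are on the robot side of the paddle (195,315). Now I tip the paddle back.

```bash
python3 -m crank '1 6 0 0 0 0 0;1 5 0 0 0 0 0;1 5 0 0 0 0 0;1 5 0 0 0 0 0;1 5 0 0 0 0 0;1 5 0 0 0 0 0;1 5 0 0 0 0 0;1 5 0 0 0 0 0;1 5 0 0 0 0 0;1 4 0 0 0 0 0'
python3 -c "
from fit import *;tcp()"
python3 -m crank '1 0 0 0 0 0 0;1 -10 0 0 0 0 0;1 -20 0 0 0 0 0;1 0 0 -40 0 0 0;1 0 0 -40 0 0 0;1 -30 0 0 0 0 0;1 0 0 0 0 0 0'
python3 -c "
from fit import *;tcp();wheel();a=grab_frame('scene')
cv2.imwrite('pics/s5.png',cv2.resize(a[180:330,190:390],None,fx=4,fy=4,interpolation=2)[:600,:800])"
```

```text
time_s: 16.85
ee_pos: [521.9, -336.2, 120.0]
ee_rot: [180.0, -0.0, 10.7]
force: [0.7, -0.9, 0.1]
gripper_width: 0.7
gripper_force: 0.0
t 16.85 car [ -74.3 -150. ] z 120.0 rot [180.   -0.   10.7] F [ 0.7 -0.9  0.1] w 0.7
time_s: 17.73
ee_pos: [459.8, -347.6, 200.6]
ee_rot: [180.0, 0.0, 10.6]
force: [0.1, -0.0, -0.1]
gripper_width: 0.4
gripper_force: 0.0
t 17.73 car [-137.3 -149.7] z 200.6 rot [180.    0.   10.6] F [ 0.1 -0.  -0.1] w 0.4
wheel mod 1.047: [0.00443396] 6 [-0.   0.2  0.3 -0.1 -0.1 -0.1  0.1 -0.   0.1 -0.1  0.   0.2]
```

View pics/s5.png

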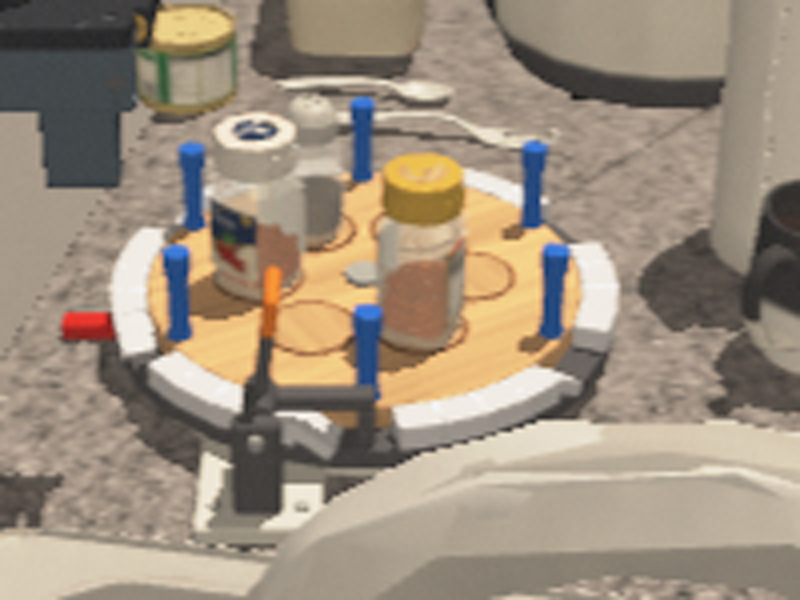

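The pawl arm is level and the nose sits in the notch at (370,430), matching the first picture. The wheel is at -1.043 and all three jars are standing, so I hand in the job.

```bash
python3 -c "
from workcell import env
print(env.job_done())"
```

```text
the job is handed in; nothing more can be done
None
```

The job is handed in: the last pictures show the wheel one notch back (about -1.043 rad), the pawl down in the notch, all three seasonings upright and the robot clear; no verdict came back from the hand-in.

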